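# Fold the phone rest and shut the stationery box

### The arm

A 6-joint arm with a two-finger parallel gripper is mounted at the origin on the work surface. World frame = base frame: x ahead of the robot, y to its left, z up, the work surface at z = 0. Lengths are in mm, angles in degrees, forces in N, time in s.
With the tool pointing down it reaches from about 300 to 825 mm from the base axis. Payload 5.4 kg.
Tool frame: the origin (TCP) lies on the mounting face of the last link; the fingertips stand 190 mm ahead of it and the grasp point (between the pads) lies 171 mm ahead of it; z points along the fingers, y is the line along which they close (so a half turn about z gives the same grasp; the last joint's range is limited). The gripper opens to 92 mm and grips with 3 to 60 N. Pads are 20 mm wide; open, the fingers measure 128 mm over their backs; the gripper's body (75 mm by 189 mm) begins 69 mm behind the grasp point.
Start: joints at [59.066, 9.076, 91.501, -0, 79.423, -12.038], TCP at [186.226, 543.992, 404.701] pointing down, gripper open.
Joint ranges: [-166.64, 166.64], [-54.1, 131.32], [10.49, 154.53], [-73.88, 253.88], [9.74, 151.15], [-171.62, 171.62]. Speed limits (degrees/s): [147.25, 147.25, 180, 180, 180, 180].

### API

Orientations are given as [roll, pitch, yaw] about the fixed x, y, z axes, in that order (R = Rz(yaw) Ry(pitch) Rx(roll)).
In Python, from cell import manip, read_camera gives the robot as it stands.
- The arm moves only by the tool play_rows, never from a script. Its arguments are lists of equal length, an entry for each row: "translation": the shift along the tool's x, y, z normalised to -1 to 1, where 1 is 400 mm, a list of three; "turn": the turn, a rotation vector about the tool's x, y, z normalised to -1 to 1, where 1 is 180 degrees, a list of three; "grip": the closure, from 0 (fully open) to 1 (shut). In form: {"translation": [[tx, ty, tz], ...], "turn": [[wx, wy, wz], ...], "grip": [grip, ...]}. A call has 1 to 12 rows; each row is the pose to reach, as a shift and turn from the pose commanded when the call began, along the tool's axes at that moment, turning the shorter way round; what a row does not reach only later rows make up. A row lasts 1/8 s, in which the tool goes at most 62.5 mm and 10.7 degrees, less where a joint would pass 70% of its speed; a pose out of reach is approached as far as the arm can. A call with a number of a shift or a turn outside -1 to 1 is refused whole. A call with a gripper value outside its range is refused whole. The fingers move at their own pace and stop on an object; "squeeze" is the grip in N (left out, the last holds). Time passes only in rows, so rows that repeat a pose let the fingers close. It gives the time, the measured TCP pose, the force, the opening and the grip force at its end, in the units of the state.
- manip.state(): the state, without advancing time (a new reading comes with each control period).
- read_camera(name): name is "side" or "top"; returns a dict with "img" (420x560x3 uint8, red, green, blue), "range_z" (420x560 float32, mm along the optical axis (not along the pixel's ray), 0 where there is no reading), "vfov" (degrees; the focal length in pixels is half the picture's height over the tangent of half this angle, whatever the lens; pixels are square), "cx", "cy" (the principal point, pixels), "distortion" ([k1, k2, p1, p2, k3] as OpenCV has them; the pictures are not rectified), "R" (3x3) and "t" (3): a world point X has camera coordinates R X + t. Camera axes: x right, y down, z forward; pixel columns grow to the right and rows downward; lengths in mm; the calibration is good to about 2 mm. A picture is of the moment at which its call begins.
- manip.finish_job(): hands the job in; it is judged then, once.
The state is a dict: "t": time; "joint_pos": joint angles; "dq": joint speeds; "tau": joint torques, N m; "position": TCP position; "tcp_rot": TCP orientation; "ft_force": force on the tool from outside, world axes, zero at the start; "moment": the same for the moment, N m; "gripper_width": finger opening in mm; "grasp_force": force on a finger pad.
Only numpy, scipy, OpenCV 4.12 (cv2) and the standard library are available. Lean on these libraries where they do the work, as an engineer would, in place of code of your own. Each camera call takes 0.05 s, during which the arm holds its last target. There are 200 camera calls.

### The job

Pack up the wooden stationery box on the desk using the fingertips only: first push the upright phone rest down until it lies flat inside the box, and only then push the open lid over and press it fully shut. Do not pick anything up; leave the marker in its tray and everything around the box where it is.

Things in the scene. Friction and masses are not known exactly. Their poses are not given: they have to be found in the camera images.
- organiser: wooden stationery box, 170 (its x) x 200 (its y) x 75 mm tall, walls 8 mm, fixed to the desk. Origin: centre of its underside; z up; its front faces its -x, its lid is hinged along its far (+x) rim. A narrow tray with a marker runs along the inside of the front wall; the phone rest stands just behind that tray.
- rest (a joint): phone rest: plain wooden flap 95 mm long (hinge to free edge), 176 wide (along box y), 6 thick. 0 = flat inside the box, upper face 59.5 mm above the desk, 15 below the rim; 1.57 = upright, 74 above the rim. Starts at 1.35 to 1.57 (stop 1.6). Folds away from the box's front, towards the lid hinge. A friction hinge holds it at any angle; about 1 N near the free edge moves it.
- rest_hinge (a point): midpoint of the phone rest's hinge line: box frame x -45, y 0, z 53.5 mm. The rest's underside (the back face when upright, towards the lid) lies in the plane through this line; the face towards the box's front is 6 mm off it.
- rest_edge (a point): middle of the phone rest's free edge on the face that looks to the box's front when upright and upwards when folded; 95 mm from the hinge line.
- lid (a joint): lid: plain wooden plate 170 mm long (hinge to free edge), 200 wide, 10 thick, no handle. 0 = shut on the rim, top 85.5 mm above the desk; 1.57 = upright. Starts at 1.6 to 1.8, leaning slightly back (stop 2.0). A friction hinge holds it at any angle, so it does not fall shut; 1 to 2.5 N near the free edge moves it. An upright phone rest blocks it at about 0.5.
- lid_hinge (a point): midpoint of the lid's hinge line: box frame x 85, y 0, z 75.5 mm. The lid's inner face lies in the plane through this line; its outer face is 10 mm off it.
- lid_edge (a point): middle of the lid's free edge on its outer face (looking away from the box's front when open, upwards when shut); 170 mm from the hinge line.
- marker: grey marker pen, 13 mm thick, 100 mm long with round ends, lying along box y in the front tray (tray floor 22 mm above the desk), so below the rim. Origin under its middle. Stays there.
- bottle: brown medicine bottle, 48 mm diameter, 105 mm tall, standing close beside the box on its +y side. Origin: centre of its underside. A bystander.
- tape: flat roll of clear tape, 64 mm diameter, 19 mm tall, lying close beside the box on its -y side. Origin: centre of its underside. A bystander.
- mug: white mug, 80 mm diameter, 92 mm tall. Origin: centre of its underside. A bystander.
- eraser: white eraser 55 x 24 x 13 mm lying flat. Origin: centre of its underside. A bystander.
- basket: white pen basket 75 x 150 x 85 mm with upright pens fixed in it, 156 mm tall in all. Origin: centre of its underside. A bystander.
- mouse: pale grey computer mouse, 105 x 60 mm, 36 mm tall. Origin: centre of its underside. A bystander.

How it is judged:
By the outcome, as a careful person would: the job done as asked, in the order asked, and still so for the second after the job is handed in, with the robot touching nothing.
It also fails if it takes over 58 s, if anything falls off the work surface, if the arm or the gripper's body presses on something with over 40 N, if the wrist force passes 120 N, or if a joint passes its speed limit or range.

## Working session

There is one attempt and no reset: what is moved stays moved. The work goes in short steps, Python scripts to look and compute and a tool call to move; the robot and the scene stay as the last step left them, time stands still between calls to the robot, and variables do not carry over. Pictures are saved under pics/ and viewed, at most 10 in all, crops included, and the job is handed in when it is done.

Besides the shell and the picture viewer there is one more tool, called after "Request:" as a command line: name --argument value ..., lists and objects as JSON in quotes. play_rows: Moves the arm, as the interface text tells. Its arguments: {"type":"object","properties":{"translation":{"type":"array"},"turn":{"type":"array"},"grip":{"type":"array"},"squeeze":{"type":"number"}},"required":["translation","turn","grip"]}

```bash
mkdir -p pics; ls
python3 - <<'E'
from cell import manip, read_camera
import cv2,numpy as np
print(manip.state())
for n in("side","top"):
    c=read_camera(n); cv2.imwrite(f"pics/{n}0.png",c["img"][:,:,::-1]); np.savez(f"{n}0.npz",**{k:v for k,v in c.items()})
    print(n,c["vfov"],c["cx"],c["cy"],c["distortion"],c["R"],c["t"])
E
```

```text
pics
{'t': 0.0, 'joint_pos': array([ 5.90681742e+01,  9.11357938e+00,  9.15721096e+01,  7.15139853e-06,
        7.94233715e+01, -1.20380037e+01]), 'dq': array([ 0.07026935,  0.08601258, -0.03027588, -0.02492588, -0.06931848,
        0.06556177]), 'tau': array([-5.63490412e-04, -3.85549986e+01, -3.22115314e+01,  7.02330563e-02,
        3.73864942e-02, -1.25641113e-04]), 'position': array([186.06918747, 543.76785266, 403.71003536]), 'tcp_rot': array([-1.79893339e+02, -2.27525737e-02,  1.61106155e+02]), 'ft_force': array([-0.34078868,  0.7178979 ,  0.22426237]), 'moment': array([-0.00911627,  0.0373803 , -0.01063253]), 'grasp_force': 0.0, 'gripper_width': 91.90985384806108}
side 48.454035626857674 283.9781687539555 214.5020541344773 [-0.11293415  0.          0.          0.          0.        ] [[ 0.73269025 -0.6800809  -0.02559215]
 [-0.38956548 -0.38827357 -0.8351541 ]
 [ 0.5580356   0.62187908 -0.54942031]] [-517.18299099  273.41908034 1179.47401234]
top 56.374703285753725 281.2887664726498 210.0429307577149 [-0.04564064  0.          0.          0.          0.        ] [[ 0.01502331 -0.99950561  0.02761939]
 [-0.99645699 -0.01725211 -0.08231546]
 [ 0.08275126 -0.02628489 -0.99622354]] [-108.26531997  617.70997832 1038.91690288]
```

View pics/side0.png

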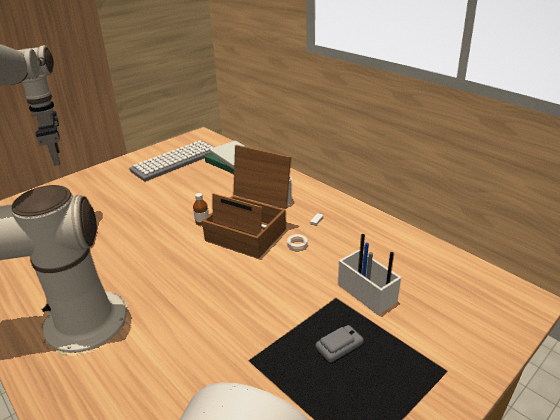

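View pics/top0.png

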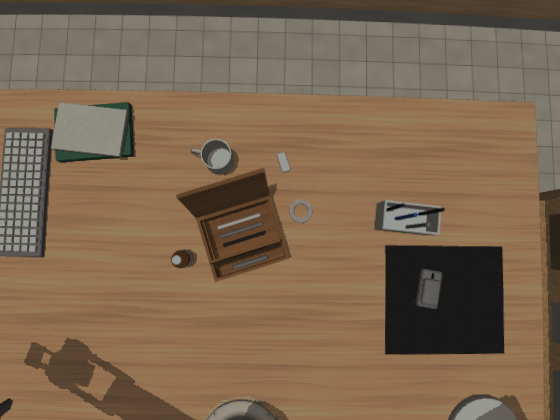

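The side view shows the box at about (247,225) with the lid and rest up. The top view shows the box's front rim running from (217,277) to (289,261), the bottle at (181,259), the tape at (300,211) and the mug behind the lid at (217,156). Next I fit the box using depth.

```bash
cat > h.py <<'E'
import numpy as np,cv2
def cloud(c):
    H,W=c["range_z"].shape; f=H/2/np.tan(np.radians(float(c["vfov"]))/2)
    K=np.array([[f,0,float(c["cx"])],[0,f,float(c["cy"])],[0,0,1]])
    uv=np.stack(np.meshgrid(np.arange(W),np.arange(H)),-1).reshape(-1,1,2).astype(float)
    n=cv2.undistortPoints(uv,K,np.array(c["distortion"])).reshape(-1,2)
    z=np.array(c["range_z"]).reshape(-1); P=np.c_[n*z[:,None],z]
    P=(P-np.array(c["t"]))@np.array(c["R"]); P[z<=0]=np.nan
    return P.reshape(H,W,3)
E
python3 - <<'E'
import numpy as np,cv2
from h import cloud
from scipy.optimize import minimize
T=np.load("top0.npz");S=np.load("side0.npz")
A=cloud(T);B=cloud(S)
for u,v in[(217,276),(288,261),(253,269),(204,236),(283,228),(224,196),(250,262),(181,259),(300,203),(250,300)]: print((u,v),A[v,u].round(0))
print("side")
for u,v in[(205,238),(262,250),(262,175),(240,155),(288,155),(235,210),(217,200),(260,210),(297,238),(200,200)]: print((u,v),B[v,u].round(0))
a=A[180:290,170:300].reshape(-1,3); b=B[140:260,195:295].reshape(-1,3)
# lid plane: ransac on high points
for nm,p in(("top",a),("side",b)):
    q=p[(p[:,2]>165)]; 
    if len(q)>20:
        c=np.median(q,0); q=q[np.linalg.norm(q-c,axis=1)<160]
        for _ in range(6):
            c=q.mean(0);n=np.linalg.svd(q-c)[2][2]; d=abs((q-c)@n); q=q[d<=max(2,np.percentile(d,90))]
        print(nm,"lid n",n.round(3),c.round(1),len(q),q.min(0),q.max(0))
    r=p[(p[:,2]>70)&(p[:,2]<80)]
    print(nm,"rim",len(r), cv2.minAreaRect(r[:,:2].astype(np.float32)))
    r=p[(p[:,2]>85)&(p[:,2]<148)]; print(nm,"mid",len(r))
E
```

```text
(217, 276) [443.  66.  66.]
(288, 261) [ 481. -120.   -1.]
(253, 269) [463. -27.  77.]
(204, 236) [545. 101.  75.]
(283, 228) [ 572. -105.   -1.]
(224, 196) [638.  41. 169.]
(250, 262) [478. -17.  36.]
(181, 259) [486. 153.  96.]
(300, 203) [ 640. -149.   21.]
(250, 300) [373. -17.   3.]
side
(205, 238) [428.  63.  11.]
(262, 250) [ 514. -110.   12.]
(262, 175) [642.  27. 164.]
(240, 155) [626. 112. 211.]
(288, 155) [1647.  993. -450.]
(235, 210) [501. -10. 114.]
(217, 200) [484.  55. 129.]
(260, 210) [532. -91. 137.]
(297, 238) [ 633. -138.    9.]
(200, 200) [482. 153.  87.]
top lid n [-0.928 -0.307  0.213] [643.4  46.9 204.3] 1043 [608.50377028 -57.49536123 165.05008622] [675.12665834 133.72214602 245.29253555]
top rim 1026 ((527.4031982421875, 45.27484130859375), (171.93231201171875, 290.76483154296875), 18.022037506103516)
top mid 1168
side lid n [-0.929 -0.299  0.219] [648.7  33.6 204.4] 749 [609.51922172 -61.46661326 165.08678756] [685.6414396  133.99111184 242.27641607]
side rim 702 ((573.8319702148438, -12.040618896484375), (261.44189453125, 333.6411437988281), 67.42388153076172)
side mid 2061
```

Run:
```python
import numpy as np,cv2
from h import cloud
T=np.load("top0.npz");S=np.load("side0.npz")
A=cloud(T)[180:290,170:300].reshape(-1,3);B=cloud(S)[140:260,195:295].reshape(-1,3)
for yd in(17,18,19):
    y=np.radians(yd);R=np.array([[np.cos(y),np.sin(y)],[-np.sin(y),np.cos(y)]])
    for nm,p in(("top",A),("side",B)):
        q=np.c_[p[:,:2]@R.T,p[:,2]]
        c=R@[527,0]
        s=q[(q[:,2]>71)&(q[:,2]<79)]
        hx=np.histogram(s[:,0],np.arange(400,640,6)); hy=np.histogram(s[:,1],np.arange(-280,20,6))
        if yd==18:
            print(nm,"x",[(int(e),int(n)) for n,e in zip(*hx) if n]);print("y",[(int(e),int(n)) for n,e in zip(*hy) if n])
        w=q[(q[:,2]>15)&(q[:,2]<65)&(q[:,0]<460)&(q[:,0]>425)]
        l=q[(q[:,2]>150)&(q[:,0]>560)]
        r=q[(q[:,2]>90)&(q[:,2]<145)&(q[:,0]<560)&(q[:,1]<-20-50)]
        fx=lambda v:np.percentile(v,[2,10,50,90,98]).round(1) if len(v) else None
        print(yd,nm,"front",len(w),fx(w[:,0]),"lid y",fx(l[:,1]),"lid x",fx(l[:,0]),"lidz",fx(l[:,2]),"rest x",fx(r[:,0]),"y",fx(r[:,1]),"z",fx(r[:,2]))
        if len(r)>20: print("rest slope dx/dz, dx/dy",np.linalg.lstsq(np.c_[r[:,2]-130,r[:,1]+120,np.ones(len(r))],r[:,0],rcond=None)[0])
```

```text
17 top front 535 [440.8 442.  450.  458.  459.6] lid y [-243.5 -216.3 -137.8  -70.3  -56.7] lid x [617.3 620.2 629.  639.6 644. ] lidz [152.3 161.5 204.3 240.8 242.8] rest x [472.9 474.3 478.3 482.2 487.6] y [-241.8 -227.7 -158.8  -87.7  -74.9] z [ 91.3  96.9 119.9 142.5 144.7]
rest slope dx/dz, dx/dy [ 1.81823099e-01 -4.86118652e-03  4.79984205e+02]
17 side front 774 [427.9 429.5 433.1 437.3 454.1] lid y [-251.5 -237.9 -160.4  -78.1  -60.1] lid x [616.3 619.7 628.8 637.3 642.4] lidz [151.9 159.6 197.4 234.1 240. ] rest x [470.4 473.1 478.  482.8 485.7] y [-242.6 -230.9 -163.6  -90.6  -76.6] z [ 90.9  95.9 118.  139.6 144.2]
rest slope dx/dz, dx/dy [ 1.78396527e-01 -1.73686037e-02  4.79369883e+02]
top x [(424, 2), (430, 149), (436, 94), (442, 14), (448, 16), (454, 14), (460, 18), (466, 44), (472, 12), (478, 10), (484, 12), (490, 23), (496, 30), (502, 27), (508, 23), (514, 21), (520, 24), (526, 31), (532, 18), (538, 15), (544, 14), (550, 16), (556, 13), (562, 14), (568, 16), (574, 13), (580, 14), (586, 50), (592, 172), (598, 51)]
y [(-268, 77), (-262, 129), (-256, 15), (-250, 15), (-2
[... 1901 characters left out ...]
19 top front 678 [433.6 436.9 446.9 457.2 459.7] lid y [-265.2 -238.3 -159.7  -92.2  -78.7] lid x [612.3 614.4 623.4 635.1 639.5] lidz [152.3 161.5 204.3 240.8 242.8] rest x [466.3 468.  472.4 477.1 481.1] y [-258.3 -244.2 -175.4 -104.5  -91.5] z [ 91.3  96.9 119.9 142.5 144.7]
rest slope dx/dz, dx/dy [1.81903261e-01 3.00330756e-02 4.76003970e+02]
19 side front 696 [425.2 425.6 427.6 444.  459.1] lid y [-273.4 -259.8 -182.1 -100.   -81.8] lid x [610.3 613.6 622.7 631.4 635.8] lidz [151.9 159.6 197.4 234.1 240. ] rest x [464.3 466.9 472.1 476.9 479.3] y [-259.3 -247.3 -180.2 -106.9  -93. ] z [ 90.9  95.9 118.2 139.7 144.2]
rest slope dx/dz, dx/dy [1.78836416e-01 1.76458433e-02 4.75198431e+02]
```

Fit result: the box centre is at world (541, 0) with yaw 18°. The rest is at about 1.39 rad, the lid at about 1.79 rad, and the rim, hinge and lid positions agree with the given sizes. I'll align the tool with the box (yaw 198°) with the fingers closed.

Request:
play_rows --translation '[[-0.53, -0.582, 0], [-0.53, -0.582, 0], [-0.53, -0.582, 0], [-0.53, -0.582, 0], [-0.53, -0.582, 0], [-0.53, -0.582, 0], [-0.53, -0.582, 0], [-0.53, -0.582, 0]]' --turn '[[0, 0, -0.205], [0, 0, -0.205], [0, 0, -0.205], [0, 0, -0.205], [0, 0, -0.205], [0, 0, -0.205], [0, 0, -0.205], [0, 0, -0.205]]' --grip '[1, 1, 1, 1, 1, 1, 1, 1]'

```text
t: 1.1
position: [311.1, 255.6, 404.5]
tcp_rot: [180.0, -0.0, -162.0]
ft_force: [-0.5, -0.4, -0.1]
gripper_width: 13.8
grasp_force: 0.0
```

```bash
cat > b.py <<'E'
import numpy as np
from cell import manip
def box():
    s=manip.state(); y=np.radians(18); p=s["position"]; d=p[:2]-[541,0]
    # tip position from the measured pose
    from scipy.spatial.transform import Rotation as R
    tip=p+R.from_euler("xyz",s["tcp_rot"],degrees=True).as_matrix()@[0,0,190]; d=tip[:2]-[541,0]
    print("t",s["t"],"rpy",s["tcp_rot"].round(1),"tip box",(np.array([[np.cos(y),np.sin(y)],[-np.sin(y),np.cos(y)]])@d).round(1),tip[2].round(1),"F",s["ft_force"].round(1),"q",s["joint_pos"].round(0))
if __name__=="__main__": box()
E
python3 b.py
```

```text
t 1.1 rpy [ 180.   -0. -162.] tip box [-139.7  314.2] 214.5 F [-0.5 -0.4 -0.1] q [ 22. -18. 117.   0.  81. -86.]
```

Request:
play_rows --translation '[[-0.125, -0.785, 0], [-0.125, -0.785, 0], [-0.125, -0.785, 0], [-0.125, -0.785, 0], [-0.125, -0.785, 0], [-0.125, -0.785, 0], [-0.125, -0.785, 0.1], [-0.125, -0.785, 0.203], [-0.125, -0.785, 0.203], [-0.125, -0.785, 0.203]]' --turn '[[0, 0, 0], [0, 0, 0], [0, 0, 0], [0, 0, 0], [0, 0, 0], [0, 0, 0], [0, 0, 0], [0, 0, 0], [0, 0, 0], [0, 0, 0]]' --grip '[1, 1, 1, 1, 1, 1, 1, 1, 1, 1]'

```text
t: 2.35
position: [456.5, -27.1, 325.0]
tcp_rot: [-179.9, 0.1, -161.9]
ft_force: [0.5, 0.1, 0.5]
gripper_width: 0.3
grasp_force: 0.0
```

```bash
python3 b.py
python3 - <<'E'
import numpy as np
x0,z0=-90,133
for th in np.radians([80,72,64,56,48,40,32,24,16,8,2,-2]):
    r=80;X=-45+r*np.cos(th)-6*np.sin(th)-10;Z=53.5+r*np.sin(th)+6*np.cos(th)
    print([round(-(X-x0)/400,3),0,round(-(Z-z0)/400,3)],round(X),round(Z))
E
```

```text
t 2.35 rpy [-1.799e+02  1.000e-01 -1.619e+02] tip box [-88.5   0.1] 135.0 F [0.5 0.1 0.5] q [ -19.   -4.  115.    0.   70. -127.]
[np.float64(-0.107), 0, np.float64(-0.001)] -47 133
[np.float64(-0.135), 0, np.float64(0.004)] -36 131
[np.float64(-0.162), 0, np.float64(0.012)] -25 128
[np.float64(-0.187), 0, np.float64(0.025)] -15 123
[np.float64(-0.21), 0, np.float64(0.04)] -6 117
[np.float64(-0.231), 0, np.float64(0.059)] 2 110
[np.float64(-0.249), 0, np.float64(0.08)] 10 101
[np.float64(-0.264), 0, np.float64(0.104)] 16 92
[np.float64(-0.276), 0, np.float64(0.129)] 20 81
[np.float64(-0.283), 0, np.float64(0.156)] 23 71
[np.float64(-0.287), 0, np.float64(0.177)] 25 62
[np.float64(-0.288), 0, np.float64(0.191)] 25 57
```

Request:
play_rows --translation '[[-0.107, 0, 0], [-0.135, 0, 0.004], [-0.162, 0, 0.012], [-0.187, 0, 0.025], [-0.21, 0, 0.04], [-0.231, 0, 0.059], [-0.249, 0, 0.08], [-0.264, 0, 0.104], [-0.276, 0, 0.129], [-0.283, 0, 0.156], [-0.287, 0, 0.177], [-0.287, 0, 0.185]]' --turn '[[0, 0, 0], [0, 0, 0], [0, 0, 0], [0, 0, 0], [0, 0, 0], [0, 0, 0], [0, 0, 0], [0, 0, 0], [0, 0, 0], [0, 0, 0], [0, 0, 0], [0, 0, 0]]' --grip '[1, 1, 1, 1, 1, 1, 1, 1, 1, 1, 1, 1]'

```text
t: 3.85
position: [565.1, 7.5, 249.8]
tcp_rot: [179.9, -0.1, -162.0]
ft_force: [-7.2, 1.7, 18.0]
gripper_width: 0.8
grasp_force: 9.0
```

```bash
python3 b.py
python3 - <<'E'
from cell import read_camera
import cv2
c=read_camera("side")["img"]; cv2.imwrite("pics/s1.png",cv2.resize(c[100:280,140:340,::-1],None,fx=3,fy=3))
E
```

```text
t 3.85 rpy [ 1.799e+02 -1.000e-01 -1.620e+02] tip box [24.9 -0.2] 59.8 F [-7.2  1.7 18. ] q [ -11.   17.  100.   -0.   62. -120.]
```

View pics/s1.png

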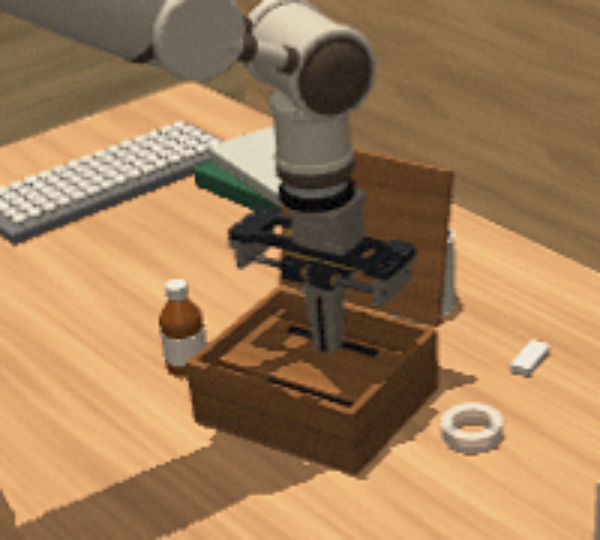

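The picture shows the rest flat in the box, with the fingertip on it at (325,340) and 18 N of force. The bottle at (180,320) and tape at (472,428) are untouched. Next I go up and over to behind the lid.

Request:
play_rows --translation '[[0, 0, -0.15], [0, 0, -0.3], [0, 0, -0.45], [0, 0, -0.6], [0, 0, -0.6], [-0.12, 0, -0.6], [-0.24, 0, -0.6], [-0.363, 0, -0.6], [-0.363, 0, -0.6], [-0.363, 0, -0.6]]' --turn '[[0, 0, 0], [0, 0, 0], [0, 0, 0], [0, 0, 0], [0, 0, 0], [0, 0, 0], [0, 0, 0], [0, 0, 0], [0, 0, 0], [0, 0, 0]]' --grip '[1, 1, 1, 1, 1, 1, 1, 1, 1, 1]'

```text
t: 5.15
position: [702.9, 52.1, 488.0]
tcp_rot: [180.0, -0.1, -162.0]
ft_force: [0.6, 0.2, -0.1]
gripper_width: 0.6
grasp_force: 0.0
```

```bash
python3 b.py
python3 - <<'E'
from cell import read_camera
import cv2,numpy as np
from h import cloud
c=read_camera("top"); P=cloud(c).reshape(-1,3); y=np.radians(18)
q=np.c_[(P[:,:2]-[541,0])@np.array([[np.cos(y),-np.sin(y)],[np.sin(y),np.cos(y)]]),P[:,2]]
m=(abs(q[:,1])<75)&(q[:,0]>-30)&(q[:,0]<45);print("rest z pct",np.nanpercentile(q[m][:,2],[2,10,50,90,98]))
c=read_camera("side");P=cloud(c).reshape(-1,3)
q=np.c_[(P[:,:2]-[541,0])@np.array([[np.cos(y),-np.sin(y)],[np.sin(y),np.cos(y)]]),P[:,2]]
m=(abs(q[:,1])<90)&(q[:,0]>90)&(q[:,0]<140)&(q[:,2]>100)&(q[:,2]<255)
print("lid slope",np.polyfit(q[m][:,2]-75.5,q[m][:,0],1),q[m][:,2].max())
E
```

```text
t 5.15 rpy [ 1.80e+02 -1.00e-01 -1.62e+02] tip box [169.7  -0.3] 298.0 F [ 0.6  0.2 -0.1] q [  -6.   27.   60.   -0.   93. -114.]
rest z pct [ 57.06460799  59.13808791 647.57599028 659.13167639 662.82694554]
lid slope [ 0.20938545 85.61676472] 244.68150954365188
```

Request:
play_rows --translation '[[0, 0, 0.1], [0, 0, 0.1925], [0, 0, 0.1925], [0, 0, 0.1925]]' --turn '[[0, 0, 0], [0, 0, 0], [0, 0, 0], [0, 0, 0]]' --grip '[1, 1, 1, 1]'

```text
t: 5.75
position: [703.1, 52.0, 415.2]
tcp_rot: [-179.9, 0.2, -162.0]
ft_force: [0.2, -0.4, 0.8]
gripper_width: 0.1
grasp_force: 0.0
```

```bash
python3 b.py
python3 - <<'E'
import numpy as np
x0,z0=170,222
for d in [100,95,90,84,78,72,66,60,54,48,42,36,30,25,20,15,11,7,3,0]:
    th=np.radians(d)
    r=145;X=85-r*np.cos(th)+10*np.sin(th)+10;Z=75.5+r*np.sin(th)+10*np.cos(th)
    print(d,[float(round(-(X-x0)/400,3)),0,float(round(-(Z-z0)/400,3))],round(X),round(Z))
E
```

```text
t 5.75 rpy [-179.9    0.2 -162. ] tip box [170.8  -0.9] 225.2 F [ 0.2 -0.4  0.8] q [  -6.   28.   67.   -0.   85. -114.]
100 [0.1, 0, 0.014] 130 217
95 [0.131, 0, 0.007] 118 219
90 [0.163, 0, 0.004] 105 220
84 [0.201, 0, 0.003] 90 221
78 [0.238, 0, 0.006] 75 219
72 [0.276, 0, 0.014] 60 216
66 [0.312, 0, 0.025] 45 212
60 [0.347, 0, 0.04] 31 206
54 [0.38, 0, 0.058] 18 199
48 [0.411, 0, 0.08] 5 190
42 [0.44, 0, 0.105] -6 180
36 [0.466, 0, 0.133] -16 169
30 [0.489, 0, 0.163] -26 157
25 [0.505, 0, 0.19] -32 146
20 [0.52, 0, 0.219] -38 134
15 [0.531, 0, 0.248] -42 123
11 [0.539, 0, 0.273] -45 113
7 [0.544, 0, 0.297] -48 103
3 [0.548, 0, 0.322] -49 93
0 [0.55, 0, 0.341] -50 86
```

Request:
play_rows --translation '[[0.05, 0, 0.01], [0.1, 0, 0.014], [0.131, 0, 0.007], [0.163, 0, 0.004], [0.201, 0, 0.003], [0.238, 0, 0.006], [0.276, 0, 0.014], [0.312, 0, 0.025], [0.347, 0, 0.04], [0.38, 0, 0.058], [0.411, 0, 0.08]]' --turn '[[0, 0, 0], [0, 0, 0], [0, 0, 0], [0, 0, 0], [0, 0, 0], [0, 0, 0], [0, 0, 0], [0, 0, 0], [0, 0, 0], [0, 0, 0], [0, 0, 0]]' --grip '[1, 1, 1, 1, 1, 1, 1, 1, 1, 1, 1]'

```text
t: 7.12
position: [547.1, 1.1, 383.0]
tcp_rot: [-179.9, 0.2, -162.0]
ft_force: [0.4, -0.0, 0.7]
gripper_width: 0.3
grasp_force: 0.6
```

```bash
python3 b.py
python3 - <<'E'
from cell import read_camera
import cv2
c=read_camera("side")["img"]; cv2.imwrite("pics/s2.png",cv2.resize(c[100:280,140:340,::-1],None,fx=3,fy=3))
E
```

```text
t 7.125 rpy [-179.9    0.2 -162. ] tip box [ 6.9 -1.3] 193.0 F [ 0.4 -0.   0.7] q [ -13.    6.   98.   -0.   76. -121.]
```

View pics/s2.png

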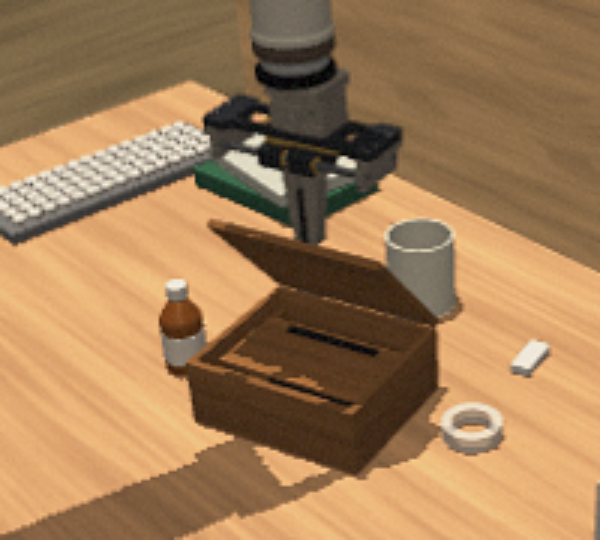

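The lid is at about 45° with its edge at (210,225), and it is following the finger. The rest is flat below it and the surroundings are untouched. Continuing the arc until shut.

Request:
play_rows --translation '[[0.029, 0, 0.025], [0.055, 0, 0.053], [0.078, 0, 0.083], [0.094, 0, 0.11], [0.109, 0, 0.139], [0.12, 0, 0.168], [0.128, 0, 0.193], [0.133, 0, 0.217], [0.137, 0, 0.242], [0.139, 0, 0.261], [0.139, 0, 0.267], [0.139, 0, 0.267]]' --turn '[[0, 0, 0], [0, 0, 0], [0, 0, 0], [0, 0, 0], [0, 0, 0], [0, 0, 0], [0, 0, 0], [0, 0, 0], [0, 0, 0], [0, 0, 0], [0, 0, 0], [0, 0, 0]]' --grip '[1, 1, 1, 1, 1, 1, 1, 1, 1, 1, 1, 1]'

```text
t: 8.68
position: [494.3, -15.7, 275.7]
tcp_rot: [180.0, -0.1, -162.0]
ft_force: [-8.8, 2.3, 18.4]
gripper_width: 0.5
grasp_force: 9.2
```

```bash
python3 b.py
```

```text
t 8.675 rpy [ 1.80e+02 -1.00e-01 -1.62e+02] tip box [-49.5  -0.4] 85.7 F [-8.8  2.3 18.4] q [ -16.    5.  111.   -0.   64. -124.]
```

The tip is at z 85.7 with 18 N, so the lid is shut. I retract straight up and check.

Request:
play_rows --translation '[[0, 0, -0.05], [0, 0, -0.2], [0, 0, -0.35], [0, 0, -0.45], [0.3, 0, -0.45], [0.3, 0, -0.45], [0.3, 0, -0.45], [0.3, 0, -0.45]]' --turn '[[0, 0, 0], [0, 0, 0], [0, 0, 0], [0, 0, 0], [0, 0, 0], [0, 0, 0], [0, 0, 0], [0, 0, 0]]' --grip '[1, 1, 1, 1, 1, 1, 1, 1]'

```text
t: 9.68
position: [380.3, -52.9, 453.9]
tcp_rot: [-180.0, 0.1, -162.0]
ft_force: [0.8, 0.5, 0.4]
gripper_width: 0.5
grasp_force: 0.0
```

```bash
python3 b.py
python3 - <<'E'
from cell import read_camera
import cv2,numpy as np
from h import cloud
y=np.radians(18)
for n in("side","top"):
    c=read_camera(n);P=cloud(c).reshape(-1,3)
    q=np.c_[(P[:,:2]-[541,0])@np.array([[np.cos(y),-np.sin(y)],[np.sin(y),np.cos(y)]]),P[:,2]]
    m=(abs(q[:,1])<90)&(abs(q[:,0])<78)&(q[:,2]<130)&(q[:,2]>70)
    print(n,m.sum(),"z vs x",np.polyfit(q[m][:,0],q[m][:,2],1))
    if n=="side": cv2.imwrite("pics/s3.png",cv2.resize(c["img"][100:280,140:340,::-1],None,fx=3,fy=3))
E
```

```text
t 9.675 rpy [-1.80e+02  1.00e-01 -1.62e+02] tip box [-169.    -0.7] 263.9 F [0.8 0.5 0.4] q [ -26.  -23.  115.    0.   88. -134.]
side 1610 z vs x [-5.03804340e-04  8.42474092e+01]
top 4311 z vs x [1.70646581e-04 8.55042722e+01]
```

View pics/s3.png

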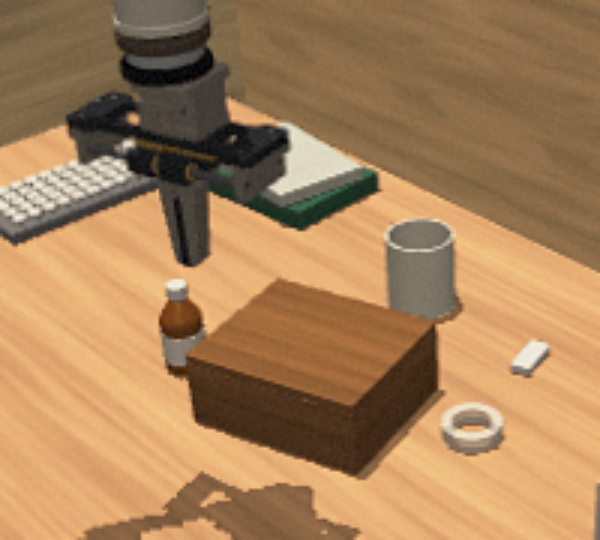

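The lid is flat, with zero slope and its top at 85 mm, at about (315,345) in the crop. The bottle, tape, mug and eraser have not moved.

```bash
python3 -c "from cell import manip; print(manip.finish_job())"
```

```text
the job is handed in; nothing more can be done
None
```

The phone rest was folded flat first, then the lid was pushed over and pressed fully shut, and the job was handed in at about 10 s; the bottle, tape, mug and eraser look unmoved in the final picture, and nothing was picked up.

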